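Refit a fume extractor's pre-filter and hold its lid down on the freshly glued seal

ROBOT

A 6-joint arm with a two-finger parallel gripper is mounted at the origin on the work surface. World frame = base frame: x ahead of the robot, y to its left, z up, the work surface at z = 0. Lengths are in m, angles in rad, forces in N, time in s.
With the tool pointing down it reaches from about 0.3 to 0.825 m from the base axis. Payload 5.4 kg.
Tool frame: the origin (TCP) lies at the very end of the fingers, on their centre line; the grasp point (between the pads) lies 19 mm behind it; z points along the fingers, y is the line along which they close (so a half turn about z gives the same grasp; the last joint's range is limited). The gripper opens to 92 mm and grips with 3 to 60 N. Pads are 20 mm wide; open, the fingers measure 128 mm over their backs; the gripper's body (75 mm by 189 mm) begins 69 mm behind the grasp point.
Start: joints at [-1.493, 0.158, 1.597, -0, 1.386, -0.21], TCP at [0.163, -0.551, 0.215] pointing down, gripper open.
Joint ranges: [-2.91, 2.91], [-0.94, 2.29], [0.18, 2.7], [-1.29, 4.43], [0.17, 2.64], [-3, 3]. Speed limits (rad/s): [2.57, 2.57, 3.14, 3.14, 3.14, 3.14].

INTERFACE

Orientations are given as a rotation vector (axis times angle).
In Python, from workcell import bot gives the robot as it stands. Calls block until the motion is done:
- bot.goto(position, orientation): joint-space move of the TCP to a pose.
- bot.line_to(position, rot=None, max_speed=0.15): straight line of the TCP; rot=None keeps the orientation; max_speed is the mean speed in m/s.
- bot.set_joints(angles): joint-space move.
- bot.set_gripper(opening, newtons=None): opening from 0.0 (shut) to 1.0 (fully open); newtons is the grip in N (None keeps the last); returns when the fingers have stopped.
- bot.hold(seconds).
- bot.inverse_kinematics(position, orientation): joint angles nearest the present ones, or None.
- bot.read_camera(name): name is "side" or "top" or "wrist"; returns a dict with "pixels" (480x640x3 uint8, blue, green, red), "fx", "fy", "cx", "cy" (pixels), "R" (3x3) and "t" (3): a world point X has camera coordinates R X + t. Camera axes: x right, y down, z forward; pixel columns grow to the right and rows downward; lengths in m; the calibration is good to about 2 mm. The wrist camera is an equidistant fisheye: a pixel r from the principal point sees the ray r / f radians off the axis. A picture is of the moment at which its call begins. There is no depth.
A pose or a line that the arm cannot do raises bot.MotionError and nothing moves.
- bot.job_done(): hands the job in; it is judged then, once.
Readings, each from a call of its own:
- bot.current_clock(): time.
- bot.current_joints(): joint angles.
- bot.current_joint_vel(): joint speeds.
- bot.current_effort(): joint torques, N m.
- bot.current_ee_pos(): TCP position.
- bot.current_tool_rot(): TCP orientation.
- bot.current_contact_force(): force on the tool from outside, world axes, zero at the start.
- bot.current_ft_torque(): the same for the moment, N m.
- bot.current_opening(): opening from 0.0 (shut) to 1.0 (fully open).
- bot.current_grip_force(): force on a finger pad.
Only numpy, scipy, OpenCV 4.12 (cv2) and the standard library are available. Lean on these libraries where they do the work, as an engineer would, in place of code of your own. Each camera call takes 0.05 s, during which the arm holds its last target. There are 200 camera calls.

TASK

Put the clean white pre-filter squarely on top of the black main filter in the fume extractor's open filter bay, leaving the used brown one and everything else on the bench where they are. Then swing the navy lid shut onto its seal and turn the yellow quarter-turn fastener until its wing lines up with the two white marks on the lid, so that its cross pin can drop into the slot in the frame. Last, press the lid fully down, flush against the frame, and finish while still holding it pressed there so that the seal's fresh glue can grab: the fastener is not locked, so do not let go.

Things in the scene. Friction and masses are not known exactly. Their poses are not given: they have to be found in the camera images.
- extractor: Bench fume extractor, fixed: cream housing 260 mm (x, +-130) by 265 mm (y, -135 to +130), deck 105 mm high; on it a white frame (x +-92, y -112 to +84 mm), top 122 mm above the bench, round the filter bay. Origin on the bench under the bay's centre; z up. A hose spigot (radius 34 mm, 50 mm long) juts from the +x side at 62 mm height.
- bay (a point): Centre of the filter bay's mouth, at the frame's top (122 mm above the bench). The bay is a square well 126 by 126 mm, sides along the extractor's x and y, floor 45 mm above the bench; the top 17 mm of its walls widen by 4 mm as a lead-in. While the lid is up, the black sprung seal stands up to 10 mm proud of the frame, most on the -y side, outside the bay.
- slot (a point): Middle of the slot in the frame's steel receptacle, at the frame's top: on the bay's -y side, 90 mm from the bay's centre. The slot is 26 mm long (x, parallel to the hinge) and 9 mm wide, and takes the fastener's cross pin (20 mm long, 5 mm thick).
- prefilter_center (a point): Centre of the clean white pre-filter, a loose rigid cassette 120 by 120 by 18 mm, 0.1 to 0.2 kg, with a blue grip rib on the middle of its top: 60 mm long (the cassette's x), 10 mm wide (y), 18 mm high. The point is 18 mm above the underside: at the rib's foot, level with the plate's top. z up. It may be fitted in any of its four square directions, rib up.
- used_center (a point): The same point (18 mm above the underside) of the used pre-filter: same shape and blue rib, but a grey-brown frame and brown pleats. It stays where it lies. Which of the two places beside the extractor holds which pre-filter varies.
- main_center (a point): Centre of the black main filter in the bay: a loose cassette 120 by 120 by 30 mm with a flat top, on the bay floor, its top 75 mm above the bench. The point is half-way up (60 mm). Axes along the extractor's. A pre-filter seated on it has its listed point 93 mm and its rib's top 111 mm above the bench.
- lid (a joint): Lid angle in rad: 1.95 as it stands open, leaning back 0.38 past upright on its stop; 0.06 when down, resting on the sprung seal; 0 flush on the frame. 0.4 kg, damped: pushed 0.3 rad or more past upright (below 1.25) it sinks shut by itself in some 3 s. About 9 N at the fastener presses it from 0.06 to flush; with the fastener not lined up its pin lands on the frame and the lid stops at 0.03.
- lid_hinge (a point): Middle of the hinge axis, on the bay's +y side (extractor x = 0, y = +90, z = 126 mm). The lid is a navy panel 184 mm along the hinge, reaching 205 mm from it, 7 mm thick. Axes turn with the lid: x along the hinge, -y to the free edge, z out of its outer face (up when shut; when open it looks away from the bay, so the lid is pushed shut on that face).
- lid_edge (a point): Middle of the lid's free edge, 205 mm from the hinge, about 316 mm above the bench while it stands open, 331 mm as it passes upright.
- fastener (a joint): Turn of the fastener in rad, counter-clockwise positive seen from above the shut lid. 0: wing and the pin under it lie along the hinge direction, in line with the two white marks and the slot. The pin enters within about 0.2 of 0. Starts at -1.35 to -0.6, turns to 1.57 either way, no stop or click at 0; stays where it is left (friction 0.03 N m).
- wing (a point): Middle of the fastener's yellow wing: 36 mm long (its x, which turns with it), 9 mm wide (y), 18 mm high (z), on a metal disc 33 mm across and 3 mm high on the lid's outer face; the point is 9 mm above the disc. It lies on the lid's middle line, 180 mm from the hinge: above the slot when the lid is shut.
- solvent: Bystander: amber bottle, 64 mm across, 150 mm high; origin under its centre.
- board_tray: Bystander: black tray 200 by 140 by 25 mm with two green circuit boards; origin under its centre.
- syringe: Bystander: clear glue syringe barrel standing on its 40 mm flange, 120 mm high; origin under its centre.
- nozzle_cup: Bystander: grey cup, 68 mm across, 60 mm high; origin under its centre.
- driver: Bystander: screwdriver lying on the bench; origin under its middle.
- adhesive: Bystander: white jar with a black cap, 56 mm across, 120 mm high; origin under its centre.
Mind the look-alikes: they are no part of the job. There is more than one size of the part that bears prefilter_center; the job needs the larger.

How it is judged:
By the outcome, as a careful person would: the job done as asked, in the order asked, and still so for the second after the job is handed in, while the arm keeps its last pose, push and grip.
It also fails if it takes over 64 s, if anything falls off the work surface, if the arm or the gripper's body presses on something with over 40 N, if the wrist force passes 120 N, or if a joint passes its speed limit or range.

## Working session

There is one attempt and no reset: what is moved stays moved. The work goes in short steps, each a Python script; the robot and the scene stay as the last script left them, time stands still between calls to the robot, and variables do not carry over. Pictures are saved under pics/ and viewed, at most 10 in all, crops included, and the job is handed in when it is done.

```bash
ls; mkdir -p pics
python3 - <<'E'
from workcell import bot
import cv2,numpy as np,json
d={}
for n in("top","side","wrist"):
    c=bot.read_camera(n); cv2.imwrite(f"pics/{n}0.png",c["pixels"])
    print(n,c["fx"],c["fy"],c["cx"],c["cy"],np.round(c["R"],4).tolist(),np.round(c["t"],4).tolist(), (-np.array(c["R"]).T@np.array(c["t"])).round(3))
print(bot.current_tool_rot(),bot.current_clock())
E
```

```text
pics
top 443.8209141731955 443.8209141731955 322.44747361958173 240.83478603180168 [[-0.019, -0.9996, -0.02], [-0.9818, 0.0224, -0.1884], [0.1888, 0.0161, -0.9819]] [0.0422, 0.6147, 1.2005] [0.378 0.009 1.295]
side 466.722069385239 466.722069385239 316.38367161406734 238.18706597018854 [[-0.9689, -0.247, -0.0167], [-0.1679, 0.7051, -0.6889], [0.1819, -0.6647, -0.7246]] [0.5887, 0.1625, 1.2855] [0.364 0.885 1.053]
wrist 371.64829954431775 371.64829954431775 317.1026148644229 238.70874013330308 [[0.2841, -0.9588, 0.0001], [-0.9301, -0.2755, 0.243], [-0.233, -0.0692, -0.97]] [-0.5747, -0.0278, 0.3882] [ 0.228 -0.532  0.383]
[-3.10776552e+00 -4.50369471e-01 -8.50570655e-05] 0.15
```

View pics/top0.png

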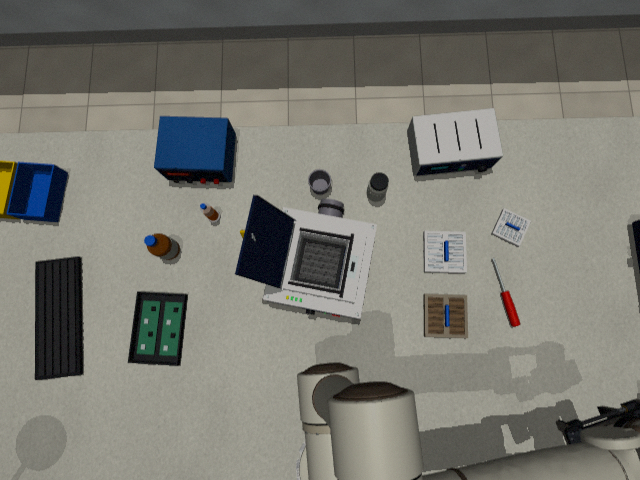

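View pics/side0.png

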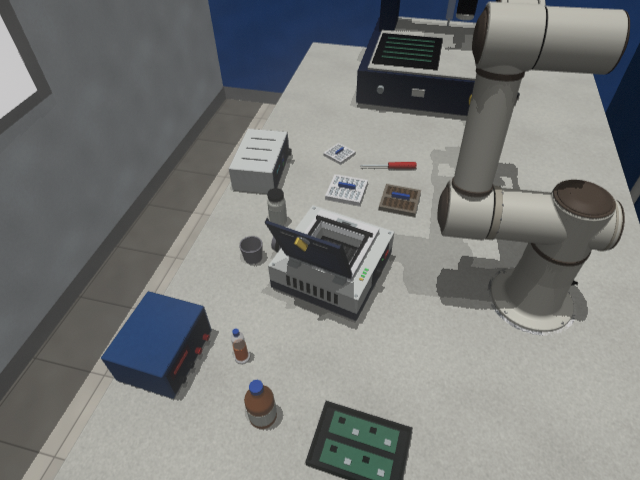

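The white candidates are the larger one at top (445,252) and the smaller one at (511,227). The brown one at (445,315) is the used filter. The larger white one fits the 120 mm size, so I'll confirm it in an enlarged crop.

Run:
```python
import cv2,numpy as np
a=cv2.imread("pics/top0.png")
c=cv2.resize(a[195:345,230:390],None,fx=4,fy=4,interpolation=cv2.INTER_CUBIC)
cv2.imwrite("pics/c1.png",c)
c=cv2.resize(a[200:345,410:540],None,fx=4,fy=4,interpolation=cv2.INTER_CUBIC)
cv2.imwrite("pics/c2.png",c)
```

```text
(no output)
```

View pics/c1.png

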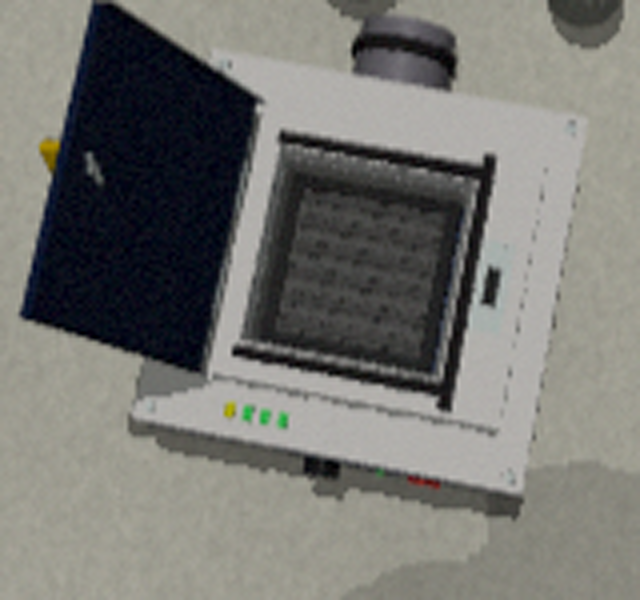

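View pics/c2.png

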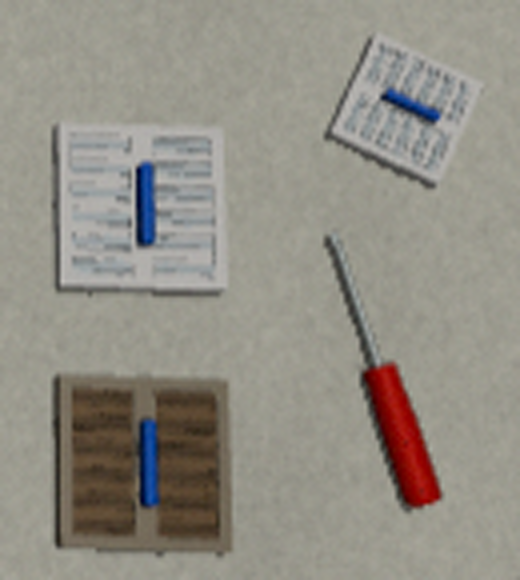

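The crop confirms it. The large white cassette with its rib centred at about (446.5,251) is the clean one. The small white one at (511,227) is a look-alike. The brown one at (447,315.5) stays put.

```bash
cat > h.py <<'E'
import numpy as np,cv2
from scipy.spatial.transform import Rotation as Ro
from scipy.optimize import least_squares
def proj(c,X,fish=False):
    p=np.atleast_2d(X)@np.array(c["R"]).T+c["t"]
    if fish:
        r=np.hypot(p[:,0],p[:,1]);k=np.arctan2(r,p[:,2])/np.maximum(r,1e-9)
    else: k=1/p[:,2]
    return np.c_[c["fx"]*p[:,0]*k+c["cx"],c["fy"]*p[:,1]*k+c["cy"]]
def ray(c,uv,fish=False):
    d=np.array([(uv[0]-c["cx"])/c["fx"],(uv[1]-c["cy"])/c["fy"],1.])
    if fish:
        th=np.hypot(*d[:2]); d=np.r_[d[:2]/max(th,1e-9)*np.sin(th),np.cos(th)]
    R=np.array(c["R"]); return -R.T@c["t"],R.T@d
def onz(c,uv,z,fish=False):
    o,d=ray(c,uv,fish); return o+d*(z-o[2])/d[2]
def T(pose,P):
    c,s=np.cos(pose[2]),np.sin(pose[2]);P=np.atleast_2d(P)
    return np.c_[pose[0]+c*P[:,0]-s*P[:,1],pose[1]+s*P[:,0]+c*P[:,1],P[:,2]]
def fit(obs,x0):  # obs: list of (cam,fish,model pts,pixels)
    f=lambda p:np.concatenate([(proj(c,T(p,m),fi)-u).ravel() for c,fi,m,u in obs])
    r=least_squares(f,x0,loss="soft_l1"); return r.x,f(r.x)
def down(yaw): # tool z down, tool x at world angle yaw
    c,s=np.cos(yaw),np.sin(yaw)
    return Ro.from_matrix(np.array([[c,s,0],[s,-c,0],[0,0,-1.]])).as_rotvec()
E
python3 - <<'E'
from h import *
from workcell import bot
c=bot.read_camera("top")
q=lambda P,o:(np.array(P)+.5)/4-.5+o
m=np.array([[130,130,105],[130,-135,105],[-130,-135,105],[-130,130,105],[0,-90,122]])/1e3
u=q([(213,50),(588,118),(520,495),(130,425),(491,287)],(230,195))
p,r=fit([(c,0,m,u)],[.5,0,0]);print("ext",p.round(4),r.round(1))
m=np.array([[60,60,18],[60,-60,18],[-60,-60,18],[-60,60,18]])/1e3
for n,U in(("white",[(62,122),(222,124),(228,290),(55,290)]),("used",[(57,375),(228,378),(231,550),(55,546)])):
    p,r=fit([(c,0,m,q(U,(410,200)))],[.4,-.3,0]);print(n,p.round(4),r.round(1))
print(Ro.from_rotvec(bot.current_tool_rot()).as_matrix().round(3))
E
```

```text
ext [ 0.5502  0.0382 -0.2082] [-0.7  0.  -0.1  0.1  0.6  0.3  0.2 -1.1 -0.   0.3]
white [ 0.5851 -0.3252 -0.0497] [-1.1  0.2  0.1  0.7 -0.1  0.   1.1 -1.1]
used [ 0.4021 -0.313  -0.053 ] [-0.1 -0.4 -0.5  0.2 -0.1  0.3  0.8 -0.2]
[[ 0.959  0.284 -0.   ]
 [ 0.284 -0.959  0.001]
 [ 0.    -0.001 -1.   ]]
```

Run:
```python
from h import *
from workcell import bot
E=np.array([.5502,.0382,-.2082])
p=T(E,[-.06,-.06,.33])[0]
t=bot.current_clock()
bot.goto(p,down(E[2])); print(bot.current_clock()-t,bot.current_ee_pos())
c=bot.read_camera("wrist"); cv2.imwrite("pics/w1.png",c["pixels"]); np.save("w1.npy",c,allow_pickle=True)
W=np.array([.5851,-.3252,-.05])
p=T(W,[-.03,0,.2])[0]
bot.goto(p,down(W[2])); print(bot.current_clock()-t,bot.current_ee_pos(),bot.current_joints().round(2) if hasattr(bot.current_joints(),'round') else bot.current_joints())
c=bot.read_camera("wrist"); cv2.imwrite("pics/w2.png",c["pixels"]); np.save("w2.npy",c,allow_pickle=True)
```

```text
2.2832999999999997 [ 0.4790921  -0.00866449  0.32980002]
3.65 [ 0.55572921 -0.32291384  0.20092438] [-0.71  0.34  1.41  0.    1.39  0.91]
```

View pics/w1.png

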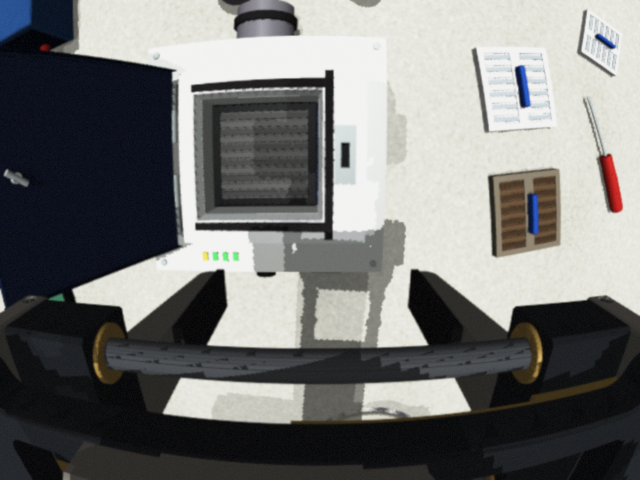

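View pics/w2.png

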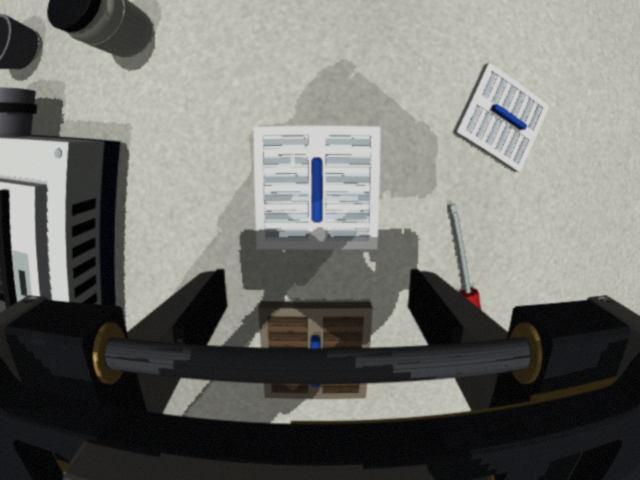

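The wrist views show the bay with its slot at (345,155) and deck corners at (387,38), (387,270) and (157,269). The white cassette's corners are at (254,127), (380,126), (379,247) and (255,247), and its rib is centred at about (318,190).

Run:
```python
from h import *
w1=np.load("w1.npy",allow_pickle=True).item();w2=np.load("w2.npy",allow_pickle=True).item()
m=np.array([[130,-135,105],[-130,-135,105],[-130,130,105],[0,-90,122]])/1e3
u=np.array([(387,38),(387,270),(157,269),(345,155.)])
p,r=fit([(w1,1,m,u)],[.55,.038,-.2]);print("ext",p.round(4),r.round(1))
m=np.array([[60,60,18],[60,-60,18],[-60,-60,18],[-60,60,18],[30,0,36],[-30,0,36]])/1e3
u=np.array([(254,127),(380,126),(379.5,247.5),(255,247.5),(317.5,157),(317.5,223)])
p,r=fit([(w2,1,m,u)],[.585,-.325,-.05]);print("white",p.round(4),r.round(1))
# slot & rib blob centroids
a=w1["pixels"][125:185,335:358].astype(int).sum(2); v,uu=np.nonzero(a<150)
print("slot px",uu.mean()+335,v.mean()+125,len(v),onz(w1,(uu.mean()+335,v.mean()+125),.122,True))
print(cv2.minAreaRect(np.c_[uu+335,v+125].astype(np.float32)))
b=w2["pixels"][140:240,300:336].astype(int); v,uu=np.nonzero((b[...,0]>b[...,2]+50)&(b[...,0]>90))
print("rib",uu.mean()+300,v.mean()+140,uu.min()+300,uu.max()+300,v.min()+140,v.max()+140,cv2.minAreaRect(np.c_[uu+300,v+140].astype(np.float32)))
```

```text
ext [ 0.5511  0.0372 -0.2105] [-0.1 -0.7 -4.5  1.3  0.4  0.4  1.2 -0.6]
white [ 0.5849 -0.3254 -0.0443] [-0.4 -0.8  0.5 -0.3 -1.5  0.9  2.2  1.5 -0.2 -0.1  0.1 -0.5]
slot px 344.72727272727275 154.72727272727272 121 [ 0.53226201 -0.04930074  0.122     ]
((344.5, 154.5), (21.0, 5.0), 90.0)
rib 316.5 189.59424920127796 312 321 158 221 ((316.5, 189.5), (63.0, 9.0), 90.0)
```

Run:
```python
from h import *
from workcell import bot
t=bot.current_clock()
o=down(-.047); p=np.array([.585,-.3254,0])
bot.set_gripper(.4); 
bot.goto(p+[0,0,.07],o); bot.line_to(p+[0,0,.0205]); f=bot.current_contact_force()
print(bot.current_ee_pos(),np.round(f,1))
bot.set_gripper(0,30); print(bot.current_opening(),bot.current_grip_force(),bot.current_clock()-t)
bot.line_to(p+[0,0,.25],max_speed=.25)
print(bot.current_opening(),bot.current_grip_force(),np.round(bot.current_contact_force(),1),bot.current_clock(),bot.current_ee_pos())
c=bot.read_camera("wrist"); cv2.imwrite("pics/w3.png",c["pixels"]); np.save("w3.npy",c,allow_pickle=True)
```

```text
[ 0.58563929 -0.32608657  0.02202475] [ 0.5 -0.4  0.6]
0.1035739492553397 30.000971853733063 2.5082999999999998
0.10148933680976419 29.999570846557617 [ 0.3  0.7 -1.8] 7.475 [ 0.58410209 -0.32477946  0.24751042]
```

View pics/w3.png

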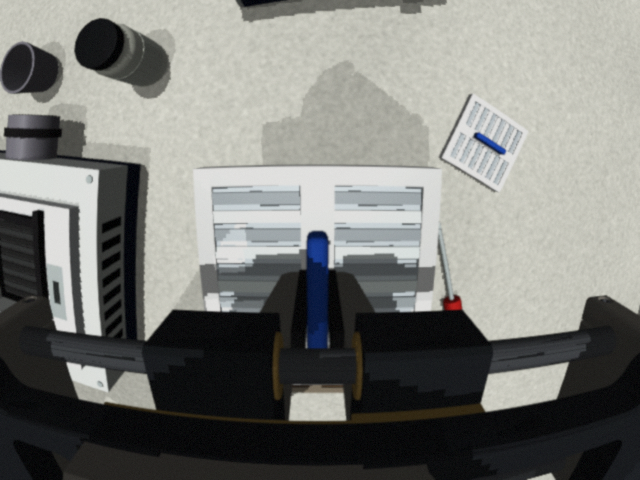

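Run:
```python
from h import *
from workcell import bot
w=np.load("w3.npy",allow_pickle=True).item()
z=.2455
A=onz(w,(195,169.5),z,1);B=onz(w,(441,168),z,1);yaw=np.arctan2(*(B-A)[:2][::-1])+np.pi/2
d=np.linalg.norm(A-B); ctr=(A+B)[:2]/2-.06*np.array([np.cos(yaw),np.sin(yaw)])
tcp=np.array([.5841,-.3248]); off=ctr-tcp
c,s=np.cos(-.047),np.sin(-.047)
print(d,yaw,"off in tool",np.array([c*off[0]+s*off[1],s*off[0]-c*off[1]]))
E=np.array([.5506,.038,-.209]); t=bot.current_clock()
o=down(E[2]+np.pi/2); p=np.array([E[0],E[1],0])
bot.goto(p+[0,0,.25],o); bot.line_to(p+[0,0,.150]); print(bot.current_ee_pos(),np.round(bot.current_contact_force(),1),bot.current_clock()-t)
c=bot.read_camera("top"); cv2.imwrite("pics/t2.png",cv2.resize(c["pixels"][195:345,230:390],None,fx=4,fy=4,interpolation=cv2.INTER_CUBIC))
c=bot.read_camera("wrist"); cv2.imwrite("pics/w4.png",c["pixels"]); np.save("w4.npy",c,allow_pickle=True)
```

```text
0.11716677601754955 -0.04035530650648611 off in tool [-0.00105004  0.00118999]
[0.55144755 0.0376806  0.15104979] [ 0.5  0.2 -1. ] 2.183299999999999
```

View pics/w4.png

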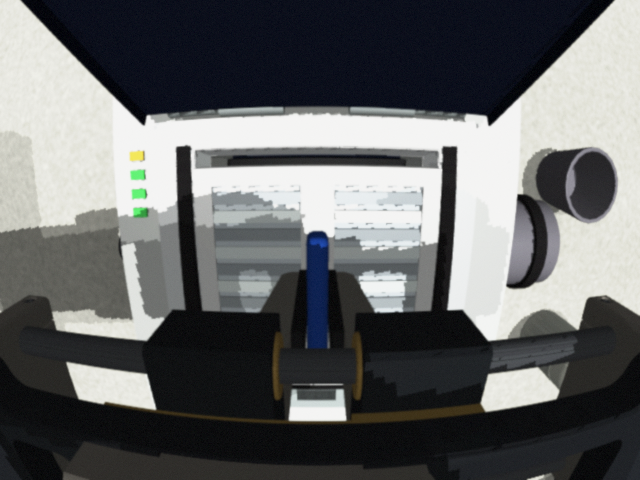

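The cassette spans 194 to 441 px, midway between the seal strips at 184 and 449, and square with the bay. I'll lower it now.

Run:
```python
from h import *
from workcell import bot
E=np.array([.5506,.038,-.209]); p=np.array([E[0],E[1],0]); t=bot.current_clock()
for z in(.125,.11,.102,.098,.0955):
    bot.line_to(p+[0,0,z],max_speed=.08); f=np.round(bot.current_contact_force(),1); print(z,bot.current_ee_pos().round(4),f)
    if abs(f[2])>8 or np.hypot(f[0],f[1])>6: break
bot.set_gripper(.3); print(np.round(bot.current_contact_force(),1))
bot.line_to(p+[0,0,.19],max_speed=.2)
c=bot.read_camera("wrist"); cv2.imwrite("pics/w5.png",c["pixels"]); np.save("w5.npy",c,allow_pickle=True)
print(bot.current_clock())
```

```text
0.125 [0.55   0.0381 0.1241] [ 0.3 -0.1 -2.3]
0.11 [0.5499 0.0381 0.1091] [ 0.   0.4 -2.3]
0.102 [0.5501 0.0381 0.1013] [ 0.1  0.2 -1.8]
0.098 [0.5504 0.0381 0.0978] [-0.1 -0.7 -1.6]
0.0955 [0.5513 0.0379 0.0962] [-0.6  0.4  2.2]
[-0.2  0.5  0.6]
12.475
```

View pics/w5.png

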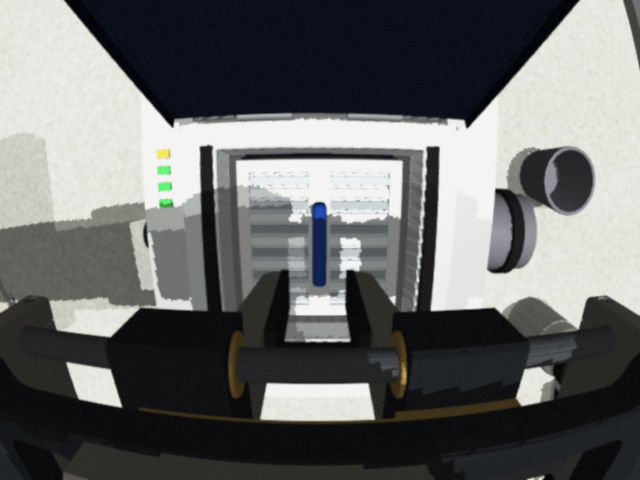

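The filter is seated in the bay, square and low inside the well. Next I'll push the lid from behind at ext x = -60, clear of the fastener.

Run:
```python
from h import *
from workcell import bot
E=np.array([.5506,.038,-.209]); o=down(E[2]+np.pi/2); t=bot.current_clock()
X=lambda x,y,z:T(E,[x/1e3,y/1e3,z/1e3])[0]
bot.line_to(X(0,-10,420),max_speed=.35); bot.set_gripper(0)
bot.goto(X(-60,215,420),o); bot.line_to(X(-60,215,275),max_speed=.25)
print(bot.current_clock()-t,bot.current_ee_pos().round(3),np.round(bot.current_contact_force(),1))
for y in range(195,10,-15):
    bot.line_to(X(-60,y,275),max_speed=.12)
    f=np.array(bot.current_contact_force())
    print(y,f.round(1))
    if np.linalg.norm(f)>20: break
print(bot.current_clock()-t)
bot.line_to(X(-60,40,370),max_speed=.3)
bot.goto(X(0,-100,370),down(E[2]+np.pi*.75)); print(bot.current_clock())
```

```text
3.0083 [0.538 0.26  0.277] [-0.4 -0.7 -0.6]
195 [-0.3  0.6 -0.1]
180 [ 0.5  0.1 -0.2]
165 [0.4 0.3 0.7]
150 [0.3 0.2 0.3]
135 [-0.4 -0.2 -0.6]
120 [-0.9 -0.4 -0.5]
105 [ 0.   0.1 -0.1]
90 [ 0.1 -0.5 -0.5]
75 [-0.1  0.1  0. ]
60 [-0.5  0.8 -0.7]
45 [-0.4  0.7  0.6]
30 [-0.4 -0.1  0.3]
15 [ 0.1 -0.7  0.1]
6.625000000000002
20.575
```

Run:
```python
from h import *
from workcell import bot
bot.hold(1.5); print(bot.current_ee_pos(),bot.current_clock())
for n in("wrist","top","side"):
    c=bot.read_camera(n); cv2.imwrite(f"pics/{n}6.png",c["pixels"]); np.save(n+"6.npy",c,allow_pickle=True)
    b=c["pixels"].astype(int); m=((b[...,2]>110)&(b[...,1]>80)&(b[...,0]<b[...,1]*.5)).astype(np.uint8)
    k,l,s,ce=cv2.connectedComponentsWithStats(m)
    for i in range(1,k):
        if s[i,4]>8:
            v,u=np.nonzero(l==i); print(n,ce[i].round(1),s[i].tolist(),cv2.minAreaRect(np.c_[u,v].astype(np.float32)), onz(c,ce[i],.15,n=="wrist").round(3))
E=np.array([.5506,.038,-.209]);print(T(E,[0,-.09,.15]))
```

```text
[ 0.5298451  -0.05982711  0.36998987] 22.075
wrist [351.3  40.7] [349, 38, 6, 6, 18] ((351.2500305175781, 40.7499885559082), (5.656853675842285, 2.1213202476501465), 45.0) [0.459 0.113 0.15 ]
wrist [325.9 203.5] [319, 188, 14, 33, 211] ((325.97064208984375, 204.11764526367188), (7.761139392852783, 33.22737503051758), 14.03624439239502) [ 0.532 -0.048  0.15 ]
top [  4.3 186. ] [0, 161, 15, 53, 362] ((7.0, 187.0), (14.0, 52.0), 0.0) [0.77  0.894 0.15 ]
top [351.2 265.6] [347, 264, 9, 4, 13] ((351.04998779296875, 265.6499938964844), (1.2649108171463013, 8.538147926330566), 71.56504821777344) [ 0.531 -0.045  0.15 ]
side [478.   93.7] [470, 91, 16, 7, 46] ((477.5, 94.0), (6.0, 15.0), 90.0) [ 0.186 -0.806  0.15 ]
[[ 0.53192664 -0.0500415   0.15      ]]
```

Run:
```python
from h import *
c=np.load("wrist6.npy",allow_pickle=True).item()
d=np.array([-.2425,.97])
for z in(.15,.162):
    a=onz(c,np.array([325.97,204.1])+16*d,z,1);b=onz(c,np.array([325.97,204.1])-16*d,z,1)
    print(a,b,np.linalg.norm(a-b),np.arctan2(*(b-a)[:2][::-1]), (a+b)/2)
# mask points PCA of brightest (top face)
p=c["pixels"][180:230,310:345].astype(int); m=(p[...,2]>110)&(p[...,1]>80)&(p[...,0]<p[...,1]*.5)
for r in range(6,44,3): print("".join("#%d"%(p[r,q,2]//50) if m[r,q] else " ." for q in range(35)))
```

```text
[ 0.53866277 -0.06492525  0.15      ] [ 0.52724728 -0.0325438   0.15      ] 0.0343346950253897 1.9097248684501527 [ 0.53295503 -0.04873453  0.15      ]
[ 0.53723093 -0.06301261  0.162     ] [ 0.52616703 -0.03162849  0.162     ] 0.033277210027381175 1.9097248684501498 [ 0.53169898 -0.04732055  0.162     ]
 . . . . . . . . . . . . . . . . . . . . . . . . . . . . . . . . . . .
 . . . . . . . . . . . . . . . .#2#3#3#3#3#2 . . . . . . . . . . . . .
 . . . . . . . . . . . . . . . .#3#4#4#3 . . . . . . . . . . . . . . .
 . . . . . . . . . . . . . . .#3#4#4#3 .#2#3#2 . . . . . . . . . . . .
 . . . . . . . . . . . . . .#3#4#4#3 .#3#3#3 . . . . . . . . . . . . .
 . . . . . . . . . . . . .#3#4#4#4#2#2#3#4 . . . . . . . . . . . . . .
 . . . . . . . . . . . .#2#4#4#4#2#2#3#4#4 . . . . . . . . . . . . . .
 . . . . . . . . . . . .#3#4#4#3 .#3#4#4 . . . . . . . . . . . . . . .
 . . . . . . . . . . .#3#4#4#2 .#2#3#3 . . . . . . . . . . . . . . . .
 . . . . . . . . . .#2#2#2#2 . .#2#2 . . . . . . . . . . . . . . . . .
 . . . . . . . . . .#2#2#2 . .#2#2 . . . . . . . . . . . . . . . . . .
 . . . . . . . . . .#2#2#2#2#2#2 . . . . . . . . . . . . . . . . . . .
 . . . . . . . . . . . . . . . . . . . . . . . . . . . . . . . . . . .
```

Run:
```python
from h import *
from workcell import bot
t=bot.current_clock(); y=1.91; p=np.array([.532,-.0482,0])
bot.set_gripper(.4); bot.goto(p+[0,0,.2],down(y)); 
for z in(.165,.158,.154,.151,.148):
    bot.line_to(p+[0,0,z],max_speed=.08); f=np.array(bot.current_contact_force()); print(z,bot.current_ee_pos().round(4),f.round(1))
    if f[2]>3: break
bot.set_gripper(0,15); bot.hold(.3)
print(bot.current_opening()*92,bot.current_grip_force(),np.round(bot.current_contact_force(),1),np.round(bot.current_ft_torque(),2),bot.current_clock()-t)
```

```text
0.165 [ 0.532  -0.0482  0.1648] [ 0.7 -1.6 -0.5]
0.158 [ 0.5318 -0.0481  0.1576] [-0.1 -0.3 -1. ]
0.154 [ 0.5318 -0.0481  0.1537] [-0.1 -0.4 -0.2]
0.151 [ 0.5318 -0.0482  0.1508] [-0.2  0.3  0. ]
0.148 [ 0.5318 -0.0481  0.1477] [-0.   1.1 -0.1]
8.475497785404777 15.003290176391602 [ 5.1  1.6 -1.2] [ 0.25 -0.88 -0.03] 3.808299999999999
```

Run:
```python
from h import *
from workcell import bot
t=bot.current_clock(); y0=1.91; p=np.array([.532,-.0482,.148])
def rd(s): 
    f=np.array(bot.current_contact_force()); R=Ro.from_rotvec(bot.current_tool_rot()).as_matrix()
    print(s,bot.current_ee_pos().round(4),f.round(1),np.round(bot.current_ft_torque(),2),"yaw",np.arctan2(R[1,0],R[0,0]).round(4),"op",round(bot.current_opening()*92,1)); return f
p=p+[.0012,.0004,0]; bot.line_to(p); f=rd("shift")
for k in range(1,6):
    y=y0+(np.pi-.209-y0)*k/5
    bot.line_to(p,rot=down(y)); f=rd(k)
    p[:2]+=np.clip(f[:2]*.00025,-.001,.001)
    if np.linalg.norm(f)>25: break
bot.line_to(p); rd("end"); print(bot.current_clock()-t,bot.current_clock(),p)
for n in("wrist","top"):
    c=bot.read_camera(n); cv2.imwrite(f"pics/{n}7.png",c["pixels"]); np.save(n+"7.npy",c,allow_pickle=True)
```

```text
shift [ 0.533  -0.0478  0.148 ] [0.1 0.7 0.5] [-0.04 -0.06 -0.07] yaw 1.9101 op 9.0
1 [ 0.5331 -0.0478  0.148 ] [ 0.7  1.3 -0.2] [ 0.02 -0.04  0.02] yaw 2.1118 op 9.0
2 [ 0.5332 -0.0478  0.148 ] [-0.5 -0.3  0.8] [-0.26  0.13 -0.02] yaw 2.3149 op 8.8
3 [ 0.5332 -0.0477  0.148 ] [-0.8 -1.8  0.5] [-0.29  0.1   0.1 ] yaw 2.5188 op 9.1
4 [ 0.5332 -0.0476  0.148 ] [ 0.9  1.6 -0.3] [ 0.11 -0.13  0.05] yaw 2.7232 op 9.1
5 [ 0.5332 -0.0476  0.1479] [0.2 0.1 1.4] [-0.02 -0.03  0.  ] yaw 2.9277 op 9.5
end [ 0.5332 -0.0476  0.148 ] [-0.4  0.2 -0. ] [-0.04  0.07 -0.03] yaw 2.9309 op 9.0
2.2916999999999987 28.325 [ 0.53334124 -0.04758514  0.148     ]
```

Run:
```python
import cv2
a=cv2.imread("pics/wrist7.png"); cv2.imwrite("pics/c7.png",cv2.resize(a[100:340,200:440],None,fx=2.5,fy=2.5,interpolation=cv2.INTER_CUBIC))
```

```text
(no output)
```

View pics/c7.png

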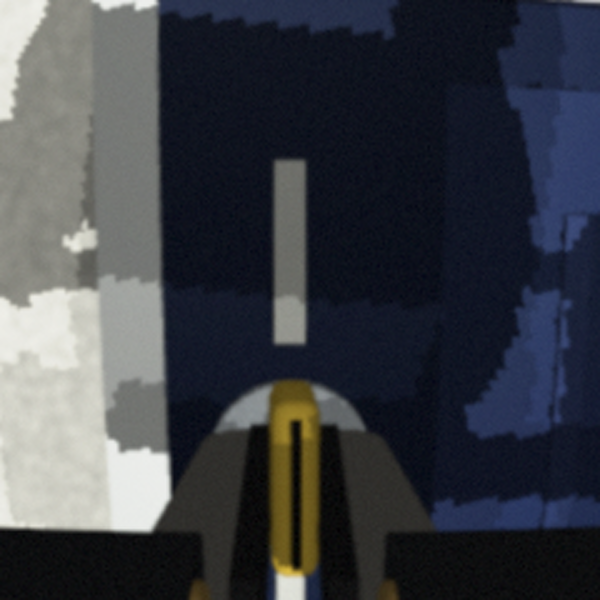

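The wing (290–295 px) lines up with the white mark (290 px). Now I'll press down under force supervision.

Run:
```python
from h import *
from workcell import bot
p=np.array([.53334,-.04759,.148]); d=np.array([-.2075,-.978])
for k in range(30):
    p[2]-=.001; p[:2]+=d*(.0001 if k<11 else 0); bot.line_to(p,max_speed=.03)
    f=np.array(bot.current_contact_force()); e=bot.current_ee_pos()
    print(k,p[2].round(4),e.round(4),f.round(1),round(bot.current_opening()*92,1))
    if f[2]>20: break
    if np.hypot(*f[:2])>4: p[:2]+=np.clip(f[:2]*.0002,-.001,.001)
bot.hold(.5); print(np.round(bot.current_contact_force(),1),np.round(bot.current_ft_torque(),2),bot.current_ee_pos(),bot.current_clock(),p)
```

```text
0 0.147 [ 0.5332 -0.0477  0.1469] [-1.4  0.1  0.8] 8.9
1 0.146 [ 0.5332 -0.0479  0.146 ] [-1.3  0.6  1.4] 9.6
2 0.145 [ 0.5332 -0.048   0.145 ] [-2.5 -1.1  1.8] 9.4
3 0.144 [ 0.5332 -0.0481  0.144 ] [-2.5 -1.1  3.4] 8.7
4 0.143 [ 0.5332 -0.0482  0.143 ] [-4.1 -1.8  3.2] 8.9
5 0.142 [ 0.5331 -0.0483  0.1423] [0.1 1.  4.3] 9.0
6 0.141 [ 0.533  -0.0485  0.1413] [1.1 1.5 3.9] 8.9
7 0.14 [ 0.533  -0.0486  0.1404] [0.4 2.3 5.2] 8.7
8 0.139 [ 0.533  -0.0487  0.1395] [0.1 1.8 6. ] 9.0
9 0.138 [ 0.533  -0.0487  0.1387] [1.  2.4 6.6] 8.7
10 0.137 [ 0.533  -0.0488  0.1378] [0.1 2.6 7.7] 9.0
11 0.136 [ 0.533  -0.0489  0.1371] [-0.1  2.1  8.9] 8.5
12 0.135 [ 0.5331 -0.0489  0.1369] [-2.4  2.6 13.8] 8.8
13 0.134 [ 0.5333 -0.049   0.1366] [-4.8  3.8 17.7] 8.7
14 0.133 [ 0.5333 -0.0489  0.1364] [-3.6  1.5 17.9] 9.1
15 0.132 [ 0.5335 -0.049   0.1358] [-3.4  2.4 20.2] 8.7
[-2.6  2.4 20.5] [ 0.34  0.53 -0.04] [ 0.53352909 -0.04900084  0.13578878] 32.925 [ 0.53133795 -0.0482822   0.132     ]
```

The lid dropped 10.9 mm, matching the expected 10.8 mm, at about 9 N. After that the force rose steeply, so it is flush, and I'm holding about 20 N on it. Handing in.

Run:
```python
from workcell import bot
print(bot.current_contact_force(),bot.current_ee_pos()); print(bot.job_done())
```

```text
[-2.59417489  2.36357796 20.51871804] [ 0.53352909 -0.04900084  0.13578878]
the job is handed in; nothing more can be done
None
```

The job is handed in at about 33 s: the clean white pre-filter is on the main filter, the lid is shut with the fastener wing on its marks, and the gripper is still holding the lid flush at about 20 N; flush is judged from its 10.9 mm drop and the force rise, not from a final picture.

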